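# Press down the yellow hold-down clamp on the scroll panel

### The job

The scroll panel is about to be tacked at one spot: with your fingertips, gently press the hold-down clamp with the yellow grip down until its rubber foot rests flat on the panel, then let go and move clear. Only press, without gripping or lifting anything; do not touch the red and blue clamps, and leave the panel, mallet, rod tube and magnet where they are.

Things in the scene. Friction and masses are not known exactly. Their poses are not given: they have to be found in the camera images.
- panel: loose scroll panel of bright flat steel bar, 200 mm (its x) by 320 mm (its y), 6 mm thick, 1.6 kg, lying flat on the bench; origin at the centre of its underside, x pointing to the edge along which the three clamps stand
- yellow_unit: hold-down clamp with a yellow grip: grey magnetic foot 55 x 42 x 28 mm fixed to the bench, steel cheeks to 54 mm high, hinge pin along its y 44 mm above the bench. Origin on the bench below the pin; seen from above the bar runs from the pin along its -x, over the panel's edge. The three clamps stand in a row about 110 mm apart, in any order
- yellow (a joint): angle of the yellow clamp's bar above level, rad: 0 = bar level, its rubber foot flat on the panel; starts raised at 0.40 to 0.65 and can go to 1.0. The hinge is stiff: about 2 N downward at the grip moves it, and it stays where it is left
- yellow_tip (a point): point on the middle of the top face of the yellow grip (plastic sleeve 56 mm along the bar, 26 wide, 16 thick, at the bar's free end), straight above the rubber foot; 85 mm from the pin along the bar and 8 mm above the bar's centre line. With the bar level this point is 52 mm above the bench. Its x axis points along the bar to the pin, its z out of the top face
- red_unit: hold-down clamp with a red grip: grey magnetic foot 55 x 42 x 28 mm fixed to the bench, steel cheeks to 54 mm high, hinge pin along its y 44 mm above the bench. Origin on the bench below the pin; seen from above the bar runs from the pin along its -x, over the panel's edge. The three clamps stand in a row about 110 mm apart, in any order
- red (a joint): angle of the red clamp's bar above level, rad: 0 = bar level, its rubber foot flat on the panel; starts raised at 0.40 to 0.65 and can go to 1.0. The hinge is stiff: about 2 N downward at the grip moves it, and it stays where it is left
- red_tip (a point): point on the middle of the top face of the red grip (plastic sleeve 56 mm along the bar, 26 wide, 16 thick, at the bar's free end), straight above the rubber foot; 85 mm from the pin along the bar and 8 mm above the bar's centre line. With the bar level this point is 52 mm above the bench. Its x axis points along the bar to the pin, its z out of the top face
- blue_unit: hold-down clamp with a blue grip: grey magnetic foot 55 x 42 x 28 mm fixed to the bench, steel cheeks to 54 mm high, hinge pin along its y 44 mm above the bench. Origin on the bench below the pin; seen from above the bar runs from the pin along its -x, over the panel's edge. The three clamps stand in a row about 110 mm apart, in any order
- blue (a joint): angle of the blue clamp's bar above level, rad: 0 = bar level, its rubber foot flat on the panel; starts raised at 0.40 to 0.65 and can go to 1.0. The hinge is stiff: about 2 N downward at the grip moves it, and it stays where it is left
- blue_tip (a point): point on the middle of the top face of the blue grip (plastic sleeve 56 mm along the bar, 26 wide, 16 thick, at the bar's free end), straight above the rubber foot; 85 mm from the pin along the bar and 8 mm above the bar's centre line. With the bar level this point is 52 mm above the bench. Its x axis points along the bar to the pin, its z out of the top face
- mallet: loose wooden mallet lying on the bench: head a cylinder 64 mm across, 110 mm long along its y, handle 22 mm thick reaching 200 mm along its -x; origin on the bench under the head's centre
- rod_tube: loose upright square steel tube, 45 x 45 x 110 mm, holding a few thin filler rods up to 160 mm high; origin at the centre of its underside
- magnet: loose green L-shaped welding magnet standing on the bench, base 70 mm (its x) x 24 x 22 mm, with a leg 22 mm wide up to 71 mm high at its +x end; origin at the centre of its underside

How it is judged:
On the way:
1. the fingers press on the yellow clamp while its bar is still raised (contact force between the fingers and yellow_unit above 0.3 N and value of joint yellow above 0.05 rad), for 0.1 s.
At the end, for the whole second after the job is handed in: the yellow clamp's bar is down within 0.035 rad of level and at rest; the red and blue grips are within 6 mm, the panel within 8 mm and the mallet, rod tube and magnet within 10 mm of where they started (value of joint yellow below 0.035 rad and velocity of joint yellow between -0.05 and 0.05 rad/s and linear speed of panel below 0.01 m/s and distance of each of red_tip, blue_tip from where it was at the start of the episode below 0.006 m and distance of panel from where it was at the start of the episode below 0.008 m and distance of each of mallet, rod_tube, magnet from where it was at the start of the episode below 0.01 m); the robot touches nothing.
It fails at once if the yellow clamp is pushed harder than 40 N (contact force between the fingers and yellow_unit above 40 N).
It fails at once if the yellow clamp's bar is lifted instead of pressed (above 0.80 rad) (value of joint yellow above 0.8 rad).
It fails at once if the robot touches the red or the blue clamp, or their grips move more than 6 mm (contact force between any of the fingers, the arm and red_unit above 0.3 N or contact force between any of the fingers, the arm and blue_unit above 0.3 N or distance of any of red_tip, blue_tip from where it was at the start of the episode above 0.006 m).
It fails at once if the scroll panel shifts or is lifted by more than 8 mm (distance of panel from where it was at the start of the episode above 0.008 m).
It fails at once if the mallet, rod tube or magnet is moved more than 10 mm or tipped (distance of any of mallet, rod_tube, magnet from where it was at the start of the episode above 0.01 m or angle between any of mallet, rod_tube, magnet's own z axis and vertical above 0.15 rad).
It also fails if it takes over 29 s, if anything falls off the work surface, if the arm or the gripper's body presses on something with over 40 N, if the wrist force passes 120 N, or if a joint passes its speed limit or range.

### The arm

A 7-joint arm with a two-finger parallel gripper is mounted at the origin on the work surface. World frame = base frame: x ahead of the robot, y to its left, z up, the work surface at z = 0. Lengths are in m, angles in rad, forces in N, time in s.
With the tool pointing down it reaches from about 0.35 to 0.9 m from the base axis. Payload 8.1 kg.
Tool frame: the origin (TCP) lies on the centre line of the jaws, within the pads' length; the fingertips stand 19 mm ahead of it and the grasp point (between the pads) is the TCP (arm.tip_reach is the distance from the TCP to the fingertips, in m); z points along the fingers, y is the line along which they close (so a half turn about z gives the same grasp; the last joint's range is limited). The gripper opens to 92 mm and grips with 3 to 60 N. Pads are 19 mm wide; open, the fingers measure 130 mm over their backs; the gripper's body (75 mm by 190 mm) begins 47 mm behind the grasp point.
Start: joints at [1.192, 0.434, 0.025, 1.573, -0.012, 1.134, -0.075], TCP at [0.17, -0.601, 0.246] pointing down, gripper open.
Joint ranges: [-2.62, 2.62], [-0.44, 2.09], [-1.27, 1.32], [0.08, 2.57], [-1.32, 4.46], [0.12, 2], [-2.74, 2.74]. Speed limits (rad/s): [2.22, 2.22, 3.01, 3.01, 3.14, 3.14, 3.14].

### API

Orientations are given as a rotation vector (axis times angle).
In Python, from cell import arm gives the robot as it stands.
- The arm moves only by the tool arm_command, never from a script. Its argument "targets" is a list that holds one entry, the list of rows, each a list of 6 numbers: the shift along the tool's x, y, z in m, then the turn, a rotation vector about the tool's x, y, z in rad. A call has 1 to 10 rows; each row shifts and turns the commanded pose from where the row before left it, along the tool's axes as they then stand; what a row does not reach is not made up. A row lasts 1/8 s, in which the tool goes at most 62.5 mm and 10.7 degrees, less where a joint would pass 70% of its speed; a pose out of reach is approached as far as the arm can. A call with a gripper value outside its range is refused whole. "jaw" is the finger opening in m, from 0 to 0.0918, set as the call begins (left out, the last holds). The fingers move at their own pace and stop on an object; "newtons" is the grip in N (left out, the last holds). Time passes only in rows, so rows that do not move let the fingers close. It gives the time, the measured TCP pose, the force, the opening and the grip force at its end, in the units of the state.
- arm.observe(): the state, without advancing time (a new reading comes with each control period).
- arm.get_image(name): name is "side" or "top"; returns a dict with "pixels" (400x640x3 uint8, red, green, blue), "z_map" (400x640 float32, m along the optical axis (not along the pixel's ray), 0 where there is no reading), "fx", "fy", "cx", "cy" (pixels), "xyz" and "rotation" of the camera in the world. Camera axes: x right, y down, z forward; pixel columns grow to the right and rows downward; lengths in m; the calibration is good to about 2 mm. A picture is of the moment at which its call begins.
- arm.sign_off(): hands the job in; it is judged then, once.
The state is a dict: "clock": time; "joints": joint angles; "dq": joint speeds; "joint_efforts": joint torques, N m; "position": TCP position; "ee_rot": TCP orientation; "force": force on the tool from outside, world axes, zero at the start; "ft_torque": the same for the moment, N m; "width": opening from 0.0 (shut) to 1.0 (fully open); "gripper_force": force on a finger pad.
Only numpy, scipy, OpenCV 4.12 (cv2) and the standard library are available. Lean on these libraries where they do the work, as an engineer would, in place of code of your own. Each camera call takes 0.05 s, during which the arm holds its last target. There are 200 camera calls.

## Working session

There is one attempt and no reset: what is moved stays moved. The work goes in short steps, Python scripts to look and compute and a tool call to move; the robot and the scene stay as the last step left them, time stands still between calls to the robot, and variables do not carry over. Pictures are saved under pics/ and viewed, at most 10 in all, crops included, and the job is handed in when it is done.

Besides the shell and the picture viewer there is one more tool, called after "Request:" in YAML: its name, and indented under it one key for each argument. arm_command: Moves the arm, as the interface text tells. Its arguments: {"type":"object","properties":{"targets":{"type":"array","items":{"type":"array","items":{"type":"array","items":{"type":"number"}}}},"jaw":{"type":"number"},"newtons":{"type":"number"}},"required":["targets"]}

```bash
mkdir -p pics; cat > h.py <<'E'
import numpy as np, cv2
from cell import arm
def grab(n,f=None):
    d=arm.get_image(n)
    if f: cv2.imwrite('pics/'+f,d['pixels'][:,:,::-1])
    return d
def cloud(d):
    v,u=np.mgrid[:400,:640]; z=d['z_map']
    c=np.stack([(u-d['cx'])/d['fx']*z,(v-d['cy'])/d['fy']*z,z],-1)
    return c@np.array(d['rotation']).T+np.array(d['xyz'])
E
python3 - <<'E'
from h import *
s=arm.observe();print({k:np.round(v,3) for k,v in s.items()})
for n in('top','side'):
    d=grab(n,n+'1.png');P=cloud(d);print(n,d['xyz'],np.round(d['rotation'],2).tolist())
    hsv=cv2.cvtColor(d['pixels'],cv2.COLOR_RGB2HSV)
    for c,l,h in(('yellow',20,35),('blue',100,130),('red',0,6)):
        m=cv2.inRange(hsv,(l,130,70),(h,255,255))
        k,lab,st,ce=cv2.connectedComponentsWithStats(m)
        for i in range(1,k):
            if st[i,4]>60:
                q=P[(lab==i)&(d['z_map']>0)]
                print(c,st[i],np.round(ce[i]),np.round(np.median(q,0),3),np.round(np.percentile(q,2,axis=0),3),np.round(np.percentile(q,98,axis=0),3))
E
```

```text
{'clock': np.float64(0.0), 'joints': array([ 1.192,  0.435,  0.025,  1.574, -0.012,  1.134, -0.075]), 'dq': array([-0.001, -0.001,  0.   ,  0.   , -0.   ,  0.   ,  0.001]), 'joint_efforts': array([-0.0000e+00, -6.6785e+01,  9.8600e-01, -3.1446e+01, -6.0000e-02,
        4.3000e-02,  0.0000e+00]), 'position': array([ 0.17 , -0.601,  0.245]), 'ee_rot': array([-3.11e+00, -4.31e-01,  1.00e-03]), 'force': array([ 0.955, -0.634, -0.645]), 'ft_torque': array([ 0.014, -0.037, -0.03 ]), 'gripper_force': np.float64(0.0), 'width': np.float64(1.002)}Traceback (most recent call last):
  File "<stdin>", line 4, in <module>
  File "h.py", line 10, in cloud
    return c@np.array(d['rotation']).T+np.array(d['xyz'])
           ~~~~~~~~~~~~~~~~~~~~~~~~~~~^~~~~~~~~~~~~~~~~~~
ValueError: operands could not be broadcast together with shapes (400,640) (3,)
```

```bash
sed -i "s/np.array(d\['rotation'\]).T/cv2.Rodrigues(np.array(d['rotation'],float))[0].T/" h.py
cat > m.py <<'E'
from h import *
import sys
for n in('top','side'):
    d=grab(n,n+sys.argv[1]+'.png');P=cloud(d);print(n,np.round(d['xyz'],3))
    hsv=cv2.cvtColor(d['pixels'],cv2.COLOR_RGB2HSV)
    for c,l,h in(('yellow',20,35),('blue',100,130),('red',0,6)):
        m=cv2.inRange(hsv,(l,130,70),(h,255,255))
        k,lab,st,ce=cv2.connectedComponentsWithStats(m)
        for i in range(1,k):
            if st[i,4]>60:
                q=P[(lab==i)&(d['z_map']>0)]
                print(c,st[i],np.round(ce[i]),np.round(np.median(q,0),3),np.round(np.percentile(q,2,axis=0),3),np.round(np.percentile(q,98,axis=0),3))
E
python3 m.py 1
```

```text
top [0.435 0.035 1.186]
yellow [189 182  44  20 239] [212. 192.] [0.562 0.314 0.061] [0.547 0.267 0.055] [0.592 0.367 0.066]
yellow [304 200  16  23 231] [311. 211.] [0.518 0.067 0.096] [0.494 0.051 0.064] [0.543 0.082 0.107]
blue [549  52  89  67 858] [588.  89.] [ 0.81  -0.615  0.069] [ 0.759 -0.746  0.057] [ 0.921 -0.534  0.074]
blue [ 47  54  27  40 560] [60. 74.] [0.854 0.686 0.099] [0.81  0.662 0.094] [0.899 0.712 0.103]
blue [ 77  64  35  42 892] [94. 84.] [0.827 0.6   0.099] [0.781 0.567 0.094] [0.874 0.634 0.103]
blue [260 190  17  23 218] [268. 201.] [0.542 0.172 0.089] [0.518 0.156 0.073] [0.568 0.187 0.099]
red [392 100  39  14 413] [411. 107.] [ 0.796 -0.189  0.024] [ 0.784 -0.237  0.003] [ 0.812 -0.141  0.03 ]
red [349 216  14  23 230] [355. 227.] [ 0.48  -0.038  0.091] [ 0.455 -0.053  0.069] [ 0.505 -0.025  0.102]
side [0.12  0.624 0.62 ]
yellow [301 199  23  11 196] [312. 204.] [0.51  0.076 0.096] [ 0.492 -0.036 -0.   ] [0.594 0.086 0.106]
blue [327  77  50  33 364] [349.  97.] [ 0.796 -0.547  0.042] [ 0.756 -0.7    0.01 ] [ 0.875 -0.529  0.069]
blue [261 223  21  12 170] [271. 228.] [0.53  0.181 0.092] [0.517 0.164 0.079] [0.561 0.192 0.098]
red [273 136  26  22 262] [285. 146.] [ 0.791 -0.181  0.021] [ 0.782 -0.241  0.005] [ 0.831 -0.138  0.028]
red [342 184  23  10 188] [353. 188.] [ 0.474 -0.03   0.09 ] [ 0.454 -0.157 -0.001] [ 0.513 -0.021  0.101]
```

View pics/top1.png

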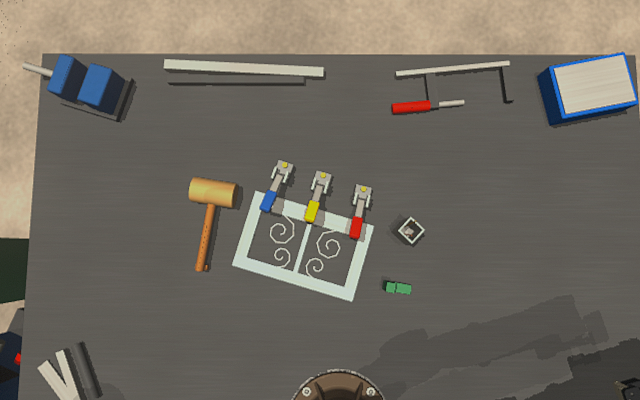

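View pics/side1.png

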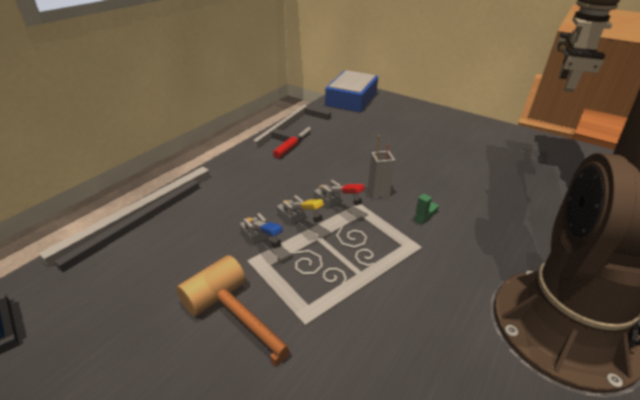

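```bash
python3 - <<'E'
from h import *
from scipy.spatial.transform import Rotation as R
d=grab('top');P=cloud(d)
c=d['pixels'][150:250,240:380,::-1];cv2.imwrite('pics/crop.png',cv2.resize(c,(784,560),interpolation=cv2.INTER_CUBIC))
hsv=cv2.cvtColor(d['pixels'],cv2.COLOR_RGB2HSV)
for n,l,h,box in(('y',20,35,(195,300)),('b',100,130,(188,255)),('r',0,6,(212,345))):
    m=np.zeros((400,640),np.uint8);r,cc=box;m[r:r+32,cc:cc+30]=cv2.inRange(hsv,(l,130,70),(h,255,255))[r:r+32,cc:cc+30]
    q=P[(cv2.erode(m,np.ones((3,3)))>0)];z=q[:,2];q=q[z>.065]
    A=np.c_[q[:,:2],np.ones(len(q))];k=np.linalg.lstsq(A,q[:,2],rcond=None)[0]
    u,s,vt=np.linalg.svd(q-q.mean(0),full_matrices=False);v=vt[0]*np.sign(vt[0][0])
    print(n,len(q),q.mean(0).round(4),'axis',v.round(3),'yaw',np.arctan2(v[1],v[0]).round(3),'pitch',np.arcsin(-v[2]).round(3), 'rect',cv2.minAreaRect(np.argwhere(m)[:,::-1].astype(np.float32)))
    th=np.arcsin(-v[2]);print('pred tip z',.044+.085*np.sin(th)+.008*np.cos(th))
# cheeks of yellow: grey/brass near (320,180)
w=P[165:195,308:334].reshape(-1,3);w=w[(w[:,2]>.046)&(w[:,2]<.062)];print('cheeks',len(w),w.mean(0),np.percentile(w,[3,97],axis=0).round(3))
s=arm.observe();M=R.from_rotvec(s['ee_rot']).as_matrix();print(s['position'],M.round(3))
E
```

```text
y 158 [0.518  0.0669 0.096 ] axis [ 0.832 -0.262 -0.489] yaw -0.305 pitch 0.51 rect ((311.3000183105469, 211.10000610351562), (10.751742362976074, 21.50348472595215), 18.434946060180664)
pred tip z 0.09250813398906925
b 142 [0.5429 0.1717 0.0891] axis [ 0.857 -0.28  -0.432] yaw -0.315 pitch 0.447 rect ((267.7845153808594, 200.83624267578125), (10.241904258728027, 21.928178787231445), 23.198589324951172)
pred tip z 0.08793248007671137
r 160 [ 0.4792 -0.0381  0.0987] axis [ 0.053 -0.07  -0.996] yaw -0.92 pitch 1.482 rect ((355.44232177734375, 227.2884979248047), (10.394153594970703, 21.96500587463379), 11.309932708740234)
pred tip z 0.12937434950427387
cheeks 142 [0.58294237 0.04916927 0.05273737] [[0.568 0.029 0.046]
 [0.601 0.069 0.06 ]]
[ 0.17008673 -0.60110338  0.2452493 ] [[ 0.962  0.272 -0.   ]
 [ 0.272 -0.962  0.001]
 [-0.    -0.001 -1.   ]]
```

View pics/crop.png

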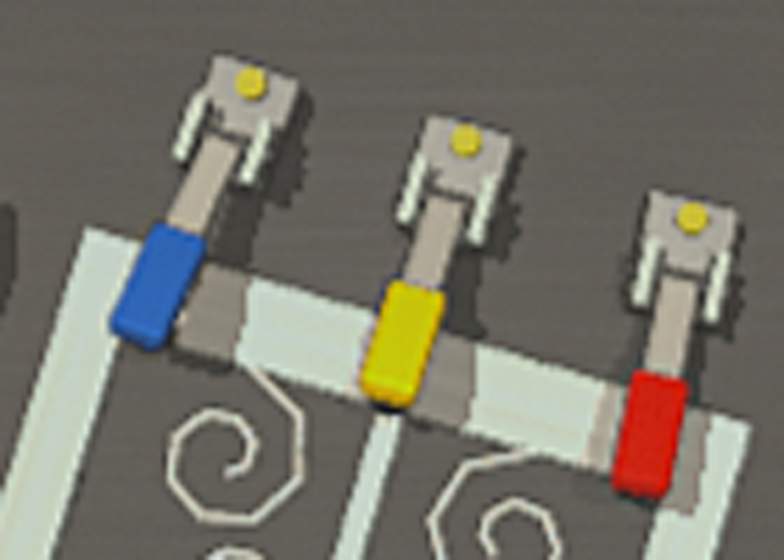

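Request:
arm_command:
  targets:
    - [[0.036, -0.04, 0, 0, 0, 0], [0.036, -0.04, 0, 0, 0, 0], [0.036, -0.04, 0, 0, 0, 0], [0.036, -0.04, 0, 0, 0, 0], [0.036, -0.04, 0, 0, 0, 0], [0.036, -0.04, 0, 0, 0, 0], [0.036, -0.04, 0, 0, 0, 0], [0.036, -0.04, 0, 0, 0, 0], [0.036, -0.04, 0, 0, 0, 0], [0.036, -0.04, 0, 0, 0, 0]]
  jaw: 0

```text
clock: 1.45
position: [0.4082, -0.117, 0.2459]
ee_rot: [3.111, 0.431, 0.001]
force: [1.3, -0.9, -0.5]
width: 0.007
gripper_force: 0.0
```

Request:
arm_command:
  targets:
    - [[0.036, -0.04, 0, 0, 0, 0], [0.036, -0.04, 0, 0, 0, 0], [0.036, -0.04, 0, 0, 0, 0], [0.036, -0.04, 0, 0, 0, 0], [0, 0, 0, 0, 0, -0.166], [0, 0, 0, 0, 0, -0.166], [0, 0, 0, 0, 0, -0.166], [0, 0, 0, 0, 0, -0.166], [0, 0, 0, 0, 0, -0.166], [0, 0, 0, 0, 0, -0.166]]

```text
clock: 2.7
position: [0.5026, 0.0745, 0.2456]
ee_rot: [2.523, 1.872, -0.0]
force: [0.0, -0.1, -1.1]
width: 0.003
gripper_force: 0.0
```

Request:
arm_command:
  targets:
    - [[0, 0, 0, 0, 0, 0], [0, 0, 0, 0, 0, 0]]

```text
clock: 2.95
position: [0.5027, 0.0745, 0.2457]
ee_rot: [-2.531, -1.861, 0.0]
force: [0.1, 0.5, 0.5]
width: 0.003
gripper_force: 0.0
```

Request:
arm_command:
  targets:
    - [[-0.002, 0.002, 0.02, 0, 0, 0], [0, 0, 0.03, 0, 0, 0], [0, 0, 0.03, 0, 0, 0], [0, 0, 0.02, 0, 0, 0], [0, 0, 0.004, 0, 0, 0], [0, 0, 0, 0, 0, 0]]

```text
clock: 3.7
position: [0.5042, 0.0724, 0.1421]
ee_rot: [2.528, 1.864, 0.0]
force: [-0.4, -0.1, 0.4]
width: 0.002
gripper_force: 0.0
```

```bash
python3 - <<'E'
from h import *
d=grab('side');c=d['pixels'][130:260,220:400,::-1];cv2.imwrite('pics/s2.png',cv2.resize(c,(720,520),interpolation=cv2.INTER_CUBIC))
E
```

```text
(no output)
```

View pics/s2.png

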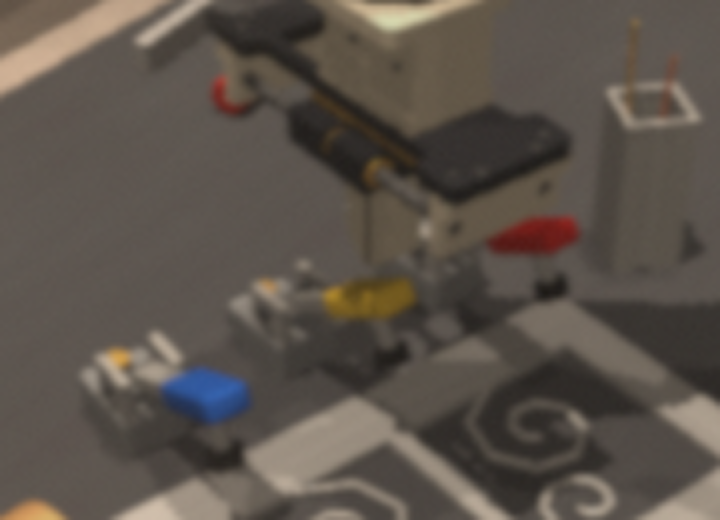

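```bash
python3 - <<'E'
from h import *
d=grab('side');Rm=cv2.Rodrigues(np.array(d['rotation'],float))[0]
for p in([.504,.072,.123],[.504,.072,.142],[.504,.072,.19],[.522,.067,.123],[.486,.078,.123],[.518,.067,.096],[.494,.074,.11]):
    c=Rm.T@(np.array(p)-d['xyz']);u=c[0]/c[2]*d['fx']+d['cx'];v=c[1]/c[2]*d['fy']+d['cy'];print(p,(u-220)*4,(v-130)*4)
E
```

```text
[0.504, 0.072, 0.123] 383.38349349797454 254.53895076942388
[0.504, 0.072, 0.142] 383.66354734407423 224.5811237628351
[0.504, 0.072, 0.19] 384.4069031594738 145.06311237961927
[0.522, 0.067, 0.123] 360.7877775506954 238.02789480732838
[0.486, 0.078, 0.123] 405.4886202779494 272.4622472232147
[0.518, 0.067, 0.096] 366.92254497158615 281.6410732264146
[0.494, 0.074, 0.11] 396.7496787461805 283.2568248945694
```

Request:
arm_command:
  targets:
    - [[0, -0.003, 0.003, 0, 0, 0], [0, 0, 0.003, 0, 0, 0], [0, 0, 0.003, 0, 0, 0], [0, 0, 0.003, 0, 0, 0], [0, 0, 0.003, 0, 0, 0], [0, 0, 0.003, 0, 0, 0], [0, 0, 0.003, 0, 0, 0]]

```text
clock: 4.68
position: [0.5013, 0.0731, 0.1206]
ee_rot: [2.527, 1.866, 0.0]
force: [-1.0, -0.7, 1.3]
width: 0.004
gripper_force: 0.5
```

Request:
arm_command:
  targets:
    - [[0, 0, 0.003, 0, 0, 0], [0, 0, 0.003, 0, 0, 0], [0, 0, 0.003, 0, 0, 0], [0, 0, 0.003, 0, 0, 0], [0, 0, 0.003, 0, 0, 0], [0, 0, 0.003, 0, 0, 0], [0, 0, 0.003, 0, 0, 0], [0, 0, 0.003, 0, 0, 0]]

```text
clock: 5.68
position: [0.5011, 0.073, 0.0965]
ee_rot: [2.528, 1.866, -0.0]
force: [-0.4, 0.3, 1.0]
width: 0.006
gripper_force: 0.5
```

Request:
arm_command:
  targets:
    - [[0, 0, 0.003, 0, 0, 0], [0, 0, 0.003, 0, 0, 0], [0, 0, 0.003, 0, 0, 0], [0, 0, 0.003, 0, 0, 0], [0, 0, 0.003, 0, 0, 0], [0, 0, 0.001, 0, 0, 0], [0, 0, 0.001, 0, 0, 0]]

```text
clock: 6.55
position: [0.5011, 0.073, 0.0797]
ee_rot: [2.528, 1.866, -0.0]
force: [-0.5, 0.6, 1.6]
width: 0.005
gripper_force: 0.6
```

Request:
arm_command:
  targets:
    - [[0, 0, 0.002, 0, 0, 0], [0, 0, 0.002, 0, 0, 0], [0, 0, 0.001, 0, 0, 0], [0, 0, 0.001, 0, 0, 0], [0, 0, 0, 0, 0, 0]]

```text
clock: 7.18
position: [0.5012, 0.073, 0.0736]
ee_rot: [2.528, 1.866, -0.0]
force: [-0.4, -0.3, 0.1]
width: 0.006
gripper_force: 0.0
```

Request:
arm_command:
  targets:
    - [[0, 0, 0.001, 0, 0, 0], [0, 0, 0.001, 0, 0, 0], [0, 0, 0, 0, 0, 0]]

```text
clock: 7.55
position: [0.5012, 0.073, 0.0716]
ee_rot: [2.528, 1.866, -0.0]
force: [0.6, 0.5, -0.3]
width: 0.005
gripper_force: 0.0
```

Request:
arm_command:
  targets:
    - [[0, 0, 0.001, 0, 0, 0], [0, 0, 0, 0, 0, 0]]

```text
clock: 7.8
position: [0.5012, 0.073, 0.0713]
ee_rot: [2.527, 1.865, 0.0]
force: [-2.8, -1.1, 10.2]
width: 0.002
gripper_force: 4.9
```

```bash
python3 - <<'E'
from h import *
d=grab('side');c=d['pixels'][130:260,220:400,::-1];cv2.imwrite('pics/s3.png',cv2.resize(c,(720,520),interpolation=cv2.INTER_CUBIC))
s=arm.observe();print(s['position'],s['force'])
E
```

```text
[0.5012333  0.07304517 0.07129521] [-3.60494288 -0.27636536  9.60007372]
```

View pics/s3.png

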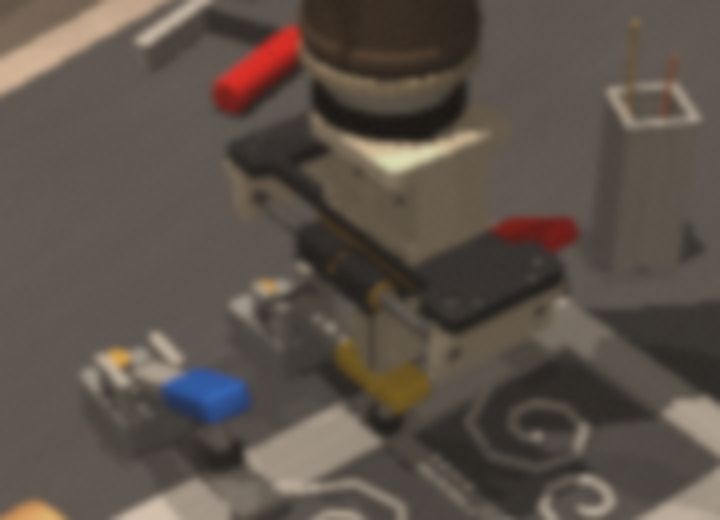

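The picture shows the fingers on the yellow grip at crop (385,380), and its foot on the panel at (385,415). The force jumped to 10 N at a grip height of 52 mm, so the clamp is seated. Next I back off straight up.

Request:
arm_command:
  targets:
    - [[0, 0, -0.002, 0, 0, 0], [0, 0, -0.01, 0, 0, 0], [0, 0, -0.03, 0, 0, 0], [0, 0, -0.04, 0, 0, 0], [0, 0, -0.04, 0, 0, 0], [0, 0, -0.04, 0, 0, 0], [0, 0, -0.04, 0, 0, 0], [0, 0, 0, 0, 0, 0], [0, 0, 0, 0, 0, 0]]

```text
clock: 8.98
position: [0.5008, 0.0728, 0.2725]
ee_rot: [2.528, 1.865, -0.001]
force: [0.0, -1.3, 0.1]
width: 0.008
gripper_force: 0.0
```

```bash
python3 m.py 4 | grep -A9 side; python3 - <<'E'
import cv2
c=cv2.imread('pics/side4.png')[130:260,220:400];cv2.imwrite('pics/s4.png',cv2.resize(c,(720,520),interpolation=cv2.INTER_CUBIC))
E
```

```text
side [0.12  0.624 0.62 ]
yellow [304 212  24  21 290] [315. 222.] [0.504 0.076 0.05 ] [ 0.478  0.004 -0.001] [0.552 0.089 0.053]
blue [261 222  21  13 178] [271. 228.] [0.532 0.181 0.091] [0.518 0.163 0.078] [0.561 0.193 0.098]
red [273 136  26  22 265] [285. 146.] [ 0.791 -0.182  0.021] [ 0.782 -0.241  0.004] [ 0.832 -0.138  0.028]
red [342 184  23   9 173] [353. 188.] [ 0.472 -0.028  0.091] [ 0.454 -0.046  0.072] [ 0.5   -0.02   0.101]
```

View pics/s4.png

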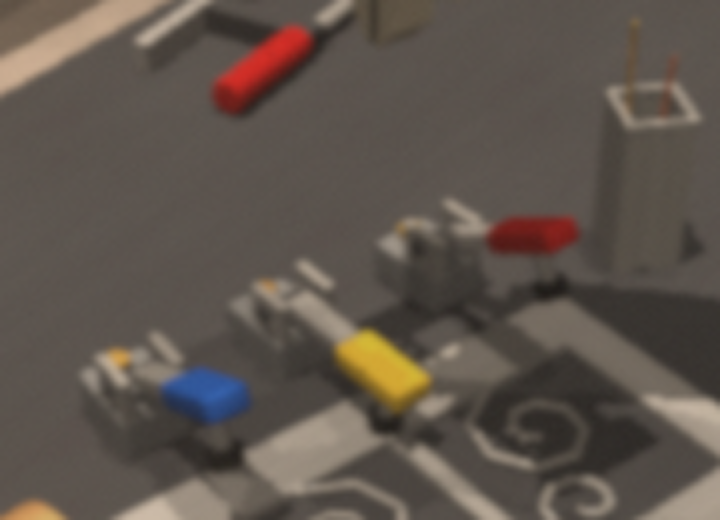

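The yellow grip at crop (383,370) is level, with its top at about 52 mm. Red and blue haven't moved, and the arm is clear.

```bash
python3 -c "
from cell import arm
print(arm.sign_off())"
```

```text
the job is handed in; nothing more can be done
None
```

I pressed the yellow clamp down until its foot sat flat on the panel (force about 10 N, grip top about 52 mm above the bench), moved the arm clear and handed the job in; no verdict came back.

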